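# Bin the empty dropper bottle in the worktop pedal bin

## Task

Throw the small empty dropper bottle into the little steel pedal bin on the worktop. The lid is dirty, so do not touch it: press the pedal all the way down until the lid tips past upright and stays open by itself, put the bottle in, then take hold of the pedal, lift it and ease it all the way back up so that the lid comes down shut without slamming. Leave the other things standing where they are.

Things in the scene. Friction and masses are not known exactly. Their poses are not given: they have to be found in the camera images.
- dropper_bottle: small brown glass bottle, upright, black cap narrowing to a slim dropper bulb; 102 mm tall, about 50 g. Origin: centre of its underside, z up. Round body 32 mm across up to 70 mm high, collar 24 mm to 77 mm, bulb 13 mm to the top; grip the body 35 to 60 mm up. Stands beside spice_jar and small_bottle, 75 mm or more apart between centres; which stands where varies.
- pedal_bin: round stainless steel pedal bin, fixed to the worktop on rubber feet; 172 mm across, 195 mm high without lid. Origin: centre of its underside, z up, -x its front where the pedal comes out; lid hinge at the back, 95 mm along +x and 195 mm up. Its front is turned to the robot's left (+y), within about 15 degrees.
- bin_mouth (a point): centre of the bin's round mouth, 193 mm above the worktop. The plastic inner pail below it is open, 150 mm in inner diameter at its flange and 130 mm at its floor.
- bin_floor (a point): centre of the inner pail's floor, 160 mm straight below bin_mouth (33 mm above the worktop)
- pedal_pad (a point): centre of the black pedal pad in front of the bin: 48 mm long (away from the bin) x 54 mm wide (along the bin's y) x 13 mm thick; 184 mm in front of the bin's centre, 70 mm above the worktop with the lid shut, 28 mm with the pedal fully down; it moves nearly straight up and down. Free on both sides to be pinched from above across the 54 mm width.
- bin_pedal (a joint): pedal angle, 0 up (lid shut) to 0.28 rad fully down; pad 150 mm from the pivot. Linked both ways to the lid, which turns 6.9 times as far. Pressing takes 5 to 9 N, less as the lid rises. Beyond 0.23 the lid's weight keeps the pedal down; lifting it takes 2 to 4 N, then the lid's weight drives the pedal up: keep it in the grip all the way (under 40 mm/s), nothing else brakes it.
- bin_lid (a joint): lid angle: 0 shut, 1.57 upright, 1.92 rad fully open, leaning back and staying so by its weight. Round domed steel disc, 176 mm across, 18 mm thick, about 160 g; open, it reaches 370 mm above the worktop behind the mouth. Falling faster than 4 rad/s in its last 0.4 rad is a slam.
- spice_jar: bystander: spice jar, 46 mm across x 99 mm tall; origin at the centre of its underside
- small_bottle: bystander: small bottle with a blunt cap, 36 x 42 x 106 mm; origin at the centre of its underside
- sauce_bottle: bystander: slim glass sauce bottle, 49 mm across x 181 mm tall, toward the back at the left; origin at the centre of its underside
- beaker: bystander: empty measuring beaker, 82 mm across x 152 mm tall, right of the bin; origin at the centre of its underside
- flask_pink: bystander: drinking flask, 73 mm across x 207 mm tall, right of the bin; origin at the centre of its underside
- flask_blue: bystander: drinking flask, 75 mm across x 230 mm tall, at the far left; origin at the centre of its underside
There are look-alikes about, which are no part of the job. Leave any green look-alike of the dropper_bottle alone.

How it is judged:
On the way, in this order (a step that is already met when the one before it is completed fails the run):
1. the pedal has been pressed right down and the lid stands open past upright by itself, pedal untouched (value of joint bin_lid above 1.7 rad and contact force between each of the fingers, the arm and bin_pedal below 0.1 N), for 0.3 s.
2. the dropper bottle lies let go in the bin's pail, lid still open (value of joint bin_lid above 1.6 rad and horizontal distance between dropper_bottle and bin_floor below 0.08 m and height (world z) of dropper_bottle below 0.13 m and contact force between the fingers and dropper_bottle below 0.1 N and linear speed of dropper_bottle below 0.05 m/s), for 0.2 s.
At the end, for the whole second after the job is handed in: The lid is shut (within 0.06 rad, so the pedal is fully up) and still, and the dropper bottle lies at rest in the bin's pail (its underside's centre within 80 mm of the pail's axis and under 130 mm high) (value of joint bin_lid below 0.06 rad and velocity of joint bin_lid above -0.05 rad/s and horizontal distance between dropper_bottle and bin_floor below 0.08 m and height (world z) of dropper_bottle below 0.13 m and linear speed of dropper_bottle below 0.05 m/s); the robot touches nothing.
It fails at once if the lid is let slam: still falling faster than 4 rad/s in its last 0.4 rad (value of joint bin_lid below 0.4 rad and velocity of joint bin_lid below -4 rad/s).
It fails at once if the robot touches the dirty lid (more than 1 N) (contact force between any of the fingers, the arm and bin_lid above 1 N).
It fails at once if a bystander is shifted by more than 30 mm or knocked over (distance of any of spice_jar, small_bottle, sauce_bottle, beaker, flask_pink, flask_blue from where it was at the start of the episode above 0.03 m or angle between any of spice_jar, small_bottle, sauce_bottle, beaker, flask_pink, flask_blue's own z axis and vertical above 0.5 rad).
It also fails if it takes over 64 s, if anything falls off the work surface, if the arm or the gripper's body presses on something with over 40 N, if the wrist force passes 120 N, or if a joint passes its speed limit or range.

## Robot

A 6-joint arm with a two-finger parallel gripper is mounted at the origin on a cart in front of the work surface, level with it; the furniture and walls round the work are solid. World frame = base frame: x ahead of the robot, y to its left, z up, the work surface at z = 0. Lengths are in m, angles in rad, forces in N, time in s.
With the tool pointing down it reaches from about 0.25 to 0.775 m from the base axis. Payload 4 kg.
Tool frame: the origin (TCP) lies at the very end of the fingers, on their centre line; the grasp point (between the pads) lies 19 mm behind it; z points along the fingers, y is the line along which they close (so a half turn about z gives the same grasp; the last joint's range is limited). The gripper opens to 94 mm and grips with 3 to 60 N. Pads are 16 mm wide; open, the fingers measure 119 mm over their backs; the gripper's body (75 mm by 177 mm) begins 78 mm behind the grasp point.
Start: joints at [1.114, 0.087, 1.371, -0, 1.684, -0.103], TCP at [0.191, 0.516, 0.206] pointing down, gripper open.
Joint ranges: [-3.1, 3.1], [-0.76, 2.03], [0.27, 2.55], [-1.08, 4.22], [0.17, 2.65], [-2.57, 2.57]. Speed limits (rad/s): [2.79, 2.79, 3.14, 3.14, 3.14, 3.14].

## Interface

Orientations are given as [roll, pitch, yaw] about the fixed x, y, z axes, in that order (R = Rz(yaw) Ry(pitch) Rx(roll)).
In Python, from bench import robot, vision gives the robot as it stands.
- The arm moves only by the shell command python3 -m crank 'ROWS'. ROWS is JSON, a list of rows, each a list of 3 entries, a list of its own where there are three numbers: the closure, from 0 (fully open) to 1 (shut), then the shift along the tool's x, y, z in m, then the turn, a rotation vector about the tool's x, y, z in degrees. A call has 1 to 8 rows; each row shifts and turns the commanded pose from where the row before left it, along the tool's axes as they then stand; what a row does not reach is not made up. A row lasts 1/10 s, in which the tool goes at most 50 mm and 8.59 degrees, less where a joint would pass 70% of its speed; a pose out of reach is approached as far as the arm can. A call with a gripper value outside its range is refused whole. The fingers move at their own pace and stop on an object; the grip force is fixed at half the most. Time passes only in rows, so rows that do not move let the fingers close. It gives the time, the measured TCP pose, the force, the opening and the grip force at its end, in the units of the state.
- robot.get_obs(): the state, without advancing time (a new reading comes with each control period).
- vision.snapshot(name): name is "side" or "top"; returns a dict with "color" (400x640x3 uint8, red, green, blue), "z_map" (400x640 float32, m along the optical axis (not along the pixel's ray), 0 where there is no reading), "fx", "fy", "cx", "cy" (pixels), "R" (3x3) and "t" (3): a world point X has camera coordinates R X + t. Camera axes: x right, y down, z forward; pixel columns grow to the right and rows downward; lengths in m; the calibration is good to about 2 mm. A picture is of the moment at which its call begins.
- robot.close_job(): hands the job in; it is judged then, once.
The state is a dict: "time": time; "joint_positions": joint angles; "qvel": joint speeds; "joint_torque": joint torques, N m; "tool_pos": TCP position; "ee_rot": TCP orientation; "wrist_force": force on the tool from outside, world axes, zero at the start; "wrist_torque": the same for the moment, N m; "width": finger opening in m; "finger_force": force on a finger pad.
Only numpy, scipy, OpenCV 4.12 (cv2) and the standard library are available. Lean on these libraries where they do the work, as an engineer would, in place of code of your own. Each camera call takes 0.05 s, during which the arm holds its last target. There are 200 camera calls.

## Working session

There is one attempt and no reset: what is moved stays moved. The work goes in short steps, Python scripts to look and compute and a shell command to move; the robot and the scene stay as the last step left them, time stands still between calls to the robot, and variables do not carry over. Pictures are saved under pics/ and viewed, at most 10 in all, crops included, and the job is handed in when it is done.

```bash
mkdir -p pics; ls; python3 - <<'E'
from bench import robot, vision
import cv2,numpy as np
for n in("side","top"):
    s=vision.snapshot(n); cv2.imwrite(f"pics/{n}0.png",s["color"][:,:,::-1]); np.savez(f"{n}0.npz",**s)
    print(n,s["fx"],s["cx"],s["cy"],np.round(-s["R"].T@s["t"],3),np.round(s["R"],2).tolist())
o=robot.get_obs();print(o)
E
```

```text
pics
side 413.66841978801034 319.0568450658063 205.28515817209276 [0.295 1.009 0.989] [[-0.97, -0.23, -0.01], [-0.15, 0.63, -0.76], [0.18, -0.74, -0.65]]
top 399.4960874466458 319.2033815477414 201.78989709212175 [-0.097  0.242  1.612] [[-0.32, -0.95, -0.01], [-0.87, 0.3, -0.39], [0.37, -0.11, -0.92]]
{'time': 0.1, 'joint_positions': array([ 1.11387213e+00,  8.78718511e-02,  1.37210314e+00, -3.07695727e-05,
        1.68359729e+00, -1.03086265e-01]), 'qvel': array([-0.00102216, -0.00055795, -0.0048169 ,  0.00078794, -0.00177752,
       -0.00130745]), 'joint_torque': array([ 2.38515306e-03, -3.41252053e+01, -3.03302014e+01,  7.19241472e-02,
        3.04644357e-02, -1.08989475e-04]), 'tool_pos': array([0.19036181, 0.51547547, 0.20442627]), 'ee_rot': array([-3.13962039e+00, -1.73292314e-04,  2.78775112e+00]), 'wrist_force': array([ 1.27684082, -0.01055368,  0.53072023]), 'wrist_torque': array([-0.00685307,  0.00144114, -0.02121068]), 'finger_force': 0.0, 'width': 0.09438993178552087}
```

View pics/side0.png

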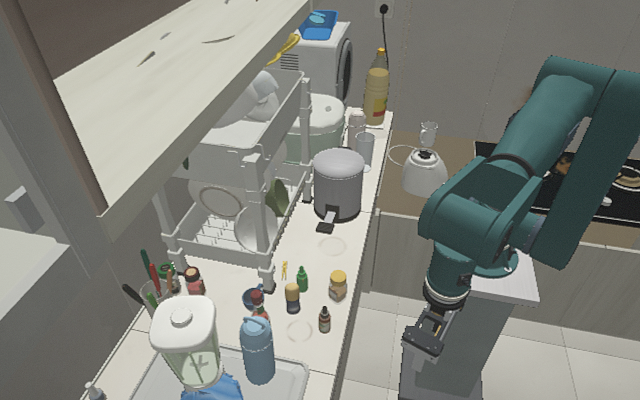

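View pics/top0.png

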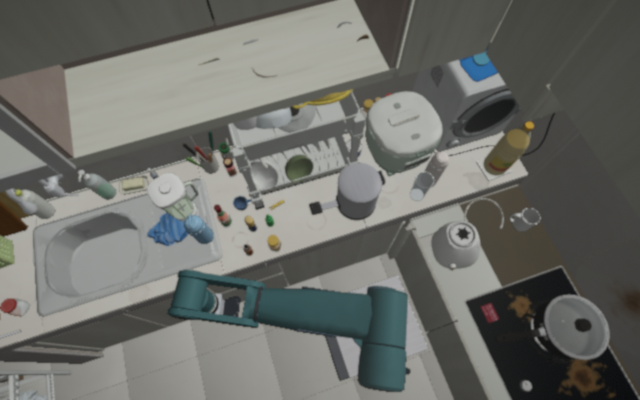

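The side view shows the bin at (338,185) with its pedal at (326,222). Dropper candidates are the brown bottle at (324,318), the green bottle at (302,278), and the dark one with the tan cap at (292,297). The brown one with the slim black top fits. I'll confirm it in a crop and measure.

```bash
cat > h.py <<'E'
import numpy as np,cv2
def load(n): return dict(np.load(n))
def cloud(s):
    v,u=np.mgrid[0:400,0:640]; z=s["z_map"]
    P=np.stack([(u-s["cx"])/s["fx"]*z,(v-s["cy"])/s["fy"]*z,z],-1)
    W=(P-s["t"])@s["R"]; W[z==0]=np.nan; return W
def ray(s,u,v,h):
    d=s["R"].T@np.array([(u-s["cx"])/s["fx"],(v-s["cy"])/s["fy"],1]); c=-s["R"].T@s["t"]
    return c+d*(h-c[2])/d[2]
E
python3 - <<'E'
from h import *
s=load("side0.npz"); W=cloud(s)
c=s["color"][200:345,230:375,::-1]; cv2.imwrite("pics/crop0.png",cv2.resize(c,None,fx=4,fy=4,interpolation=cv2.INTER_CUBIC))
np.set_printoptions(precision=3,suppress=True)
# height blobs
m=(W[...,2]>0.02)&(W[...,2]<0.3); m[:130]=0; m[:,:225]=0; m[:,400:]=0
n,l,st,ce=cv2.connectedComponentsWithStats(m.astype(np.uint8))
for i in range(1,n):
    if st[i,4]>40:
        p=W[l==i]; print(st[i],ce[i],np.nanmedian(p,0),np.nanmin(p,0),np.nanmax(p,0), p[np.nanargmax(p[:,2])])
# bin top: lid
for n in("side","top"):
    s=load(n+"0.npz");W=cloud(s)
    m=(W[...,2]>0.2)&(W[...,2]<0.235)&(abs(W[...,0]-0.55)<.25)&(W[...,1]<0.15)&(W[...,1]>-.3)
    n_,l,st,ce=cv2.connectedComponentsWithStats(m.astype(np.uint8))
    for i in range(1,n_):
        if st[i,4]>100:
            p=W[l==i]; print(n,"lid",st[i],np.nanmin(p,0),np.nanmax(p,0),cv2.minEnclosingCircle((p[:,:2]*1000).astype(np.float32)))
    m=(s["color"].max(2)<70)&(W[...,2]>0.05)&(W[...,2]<0.09)
    n_,l,st,ce=cv2.connectedComponentsWithStats(m.astype(np.uint8))
    for i in range(1,n_):
        if st[i,4]>30:
            p=W[l==i]; print(n,"dark",st[i],p.mean(0),p.min(0),p.max(0))
E
```

```text
[  225   130   151   254 14155] [291.319 219.53 ] [0.604 0.049 0.153] [ 0.411 -0.451  0.02 ] [0.834 0.587 0.3  ] [ 0.62  -0.115  0.3  ]
[285 266  24  45 560] [295.791 289.773] [0.528 0.353 0.069] [0.513 0.26  0.02 ] [0.552 0.369 0.109] [0.521 0.353 0.109]
[329 270  19  31 489] [337.986 284.763] [0.418 0.294 0.075] [0.395 0.259 0.02 ] [0.447 0.309 0.103] [0.431 0.292 0.103]
[319 306  12  25 234] [324.556 318.615] [0.432 0.399 0.059] [0.418 0.381 0.02 ] [0.45  0.407 0.102] [0.43  0.391 0.102]
[225 372  19  28 346] [232.069 389.142] [0.599 0.625 0.049] [0.57  0.577 0.021] [0.641 0.65  0.055] [0.577 0.64  0.055]
side lid [310 124  28  15 268] [ 0.546 -0.299  0.2  ] [ 0.635 -0.23   0.235] ((589.7359619140625, -266.94244384765625), 53.52318572998047)
side lid [287 127  14  11 106] [ 0.668 -0.24   0.2  ] [ 0.718 -0.226  0.235] ((693.1365356445312, -231.49386596679688), 25.334299087524414)
side lid [ 313  146   52   33 1235] [ 0.416 -0.206  0.2  ] [ 0.588 -0.022  0.215] ((500.8472900390625, -113.84349060058594), 93.66534423828125)
side lid [265 189  13  17 144] [0.633 0.115 0.201] [0.675 0.1
[... 656 characters left out ...]
 1417] [ 0.417 -0.207  0.2  ] [ 0.591 -0.024  0.222] ((503.3094482421875, -116.85942077636719), 93.2343521118164)
top dark [522 151  10  12  41] [ 0.443 -0.887  0.069] [ 0.412 -0.894  0.051] [ 0.464 -0.869  0.089]
top dark [ 537  171  103  170 1264] [-0.025 -0.889  0.07 ] [-0.364 -0.899  0.05 ] [ 0.355 -0.882  0.09 ]
top dark [310 203  11  11  90] [0.506 0.075 0.078] [0.484 0.056 0.069] [0.527 0.094 0.086]
top dark [  0 218  22  11 151] [0.855 1.294 0.07 ] [0.844 1.253 0.05 ] [0.869 1.34  0.09 ]
top dark [459 229   9   9  37] [ 0.214 -0.463  0.053] [ 0.196 -0.479  0.05 ] [ 0.231 -0.447  0.06 ]
top dark [507 329  33  13 238] [-0.211 -0.487  0.07 ] [-0.234 -0.555  0.05 ] [-0.184 -0.417  0.09 ]
```

View pics/crop0.png

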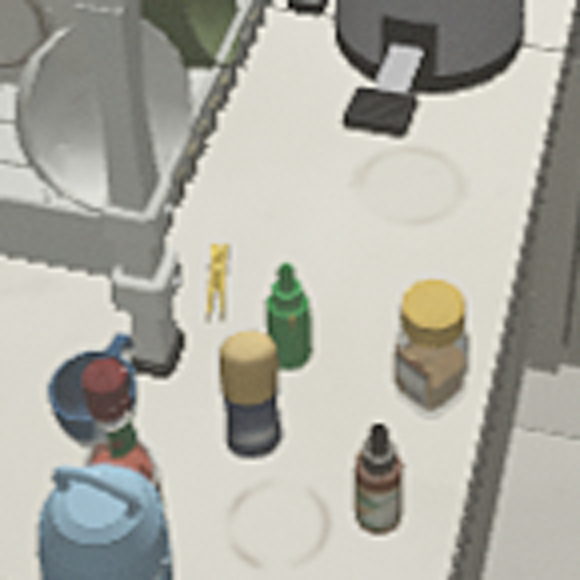

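The crop shows the brown dropper bottle with its slim black dropper at full-image (324,318), the green look-alike at (302,278), small_bottle with the tan cap at (292,297), and spice_jar at (338,285). The brown one is the target, at about (0.433, 0.391). I'll turn the tool now and measure the pad at the same time.

```bash
python3 - <<'E'
from h import *
np.set_printoptions(precision=3,suppress=True)
for n,(u0,u1,v0,v1) in {"side":(308,345,212,238),"top":(305,328,196,220)}.items():
    s=load(n+"0.npz"); c=s["color"].max(2)
    m=np.zeros_like(c); m[v0:v1,u0:u1]=(c[v0:v1,u0:u1]<85)
    cs=max(cv2.findContours(m,cv2.RETR_EXTERNAL,cv2.CHAIN_APPROX_NONE)[0],key=cv2.contourArea)
    p=np.array([ray(s,*q,0.0765)[:2] for q in cs[:,0]])*1000
    print(n,cv2.boundingRect(cs),cv2.minAreaRect(p.astype(np.float32)))
s=load("side0.npz");print("flask",ray(s,258,335,0.18), "edge",ray(s,345,340,0))
E
python3 -m crank '[[1,[0,0,-0.006],[0,0,8.5]],[1,[0,0,-0.006],[0,0,8.5]],[1,[0,0,-0.006],[0,0,8.5]],[1,[0,0,-0.006],[0,0,8.5]],[1,[0,0,-0.006],[0,0,8.5]],[1,[0,0,-0.006],[0,0,8.5]],[1,[0,0,-0.006],[0,0,8.5]],[1,[0,0,-0.006],[0,0,8.5]]]'
```

```text
side (316, 222, 18, 12) ((506.26275634765625, 79.29064178466797), (45.02875518798828, 50.42353057861328), 88.69097900390625)
top (310, 202, 12, 12) ((505.83135986328125, 74.2120590209961), (40.978912353515625, 47.252044677734375), 88.48053741455078)
flask [0.548 0.552 0.18 ] edge [0.374 0.411 0.   ]
time: 0.9
tool_pos: [0.1904, 0.5157, 0.253]
ee_rot: [-3.141, 0.001, 1.595]
wrist_force: [0.2, 0.2, 0.5]
width: 0.0338
finger_force: 0.0
```

```bash
python3 -m crank '[[1,[-0.0365,0.0255,0],[0,0,0]],[1,[-0.0365,0.0255,0],[0,0,0]],[1,[-0.0365,0.0255,0],[0,0,0]],[1,[-0.0365,0.0255,0],[0,0,0]],[1,[-0.0365,0.0255,0],[0,0,0]],[1,[-0.0365,0.0255,0],[0,0,0]],[1,[-0.0365,0.0255,0],[0,0,0]],[1,[-0.0365,0.0255,0],[0,0,0]]]'; python3 -m crank '[[1,[-0.0365,0.0255,0],[0,0,0]],[1,[-0.0365,0.0255,0],[0,0,0]],[1,[-0.0365,0.0255,0],[0,0,0]],[1,[-0.0365,0.0255,0],[0,0,0]],[1,[0,0,0],[0,0,0]],[1,[0,0,0],[0,0,0]]]'
```

```text
time: 1.7
tool_pos: [0.4038, 0.2286, 0.2531]
ee_rot: [-3.141, 0.0, 1.601]
wrist_force: [1.2, 0.1, -0.6]
width: 0.0
finger_force: 0.0
time: 2.3
tool_pos: [0.5095, 0.0868, 0.2525]
ee_rot: [-3.139, -0.001, 1.599]
wrist_force: [-0.6, 0.7, -1.1]
width: 0.0003
finger_force: 0.0
```

```bash
python3 -m crank '[[1,[0,-0.003,0.042],[0,0,0]],[1,[0,0,0.042],[0,0,0]],[1,[0,0,0.042],[0,0,0]],[1,[0,0,0.036],[0,0,0]],[1,[0,0,0.005],[0,0,0]],[1,[0,0,0.005],[0,0,0]],[1,[0,0,0.005],[0,0,0]],[1,[0,0,0.005],[0,0,0]]]'; python3 -m crank '[[1,[0,0,0.005],[0,0,0]],[1,[0,0,0.005],[0,0,0]],[1,[0,0,0.005],[0,0,0]],[1,[0,0,0.005],[0,0,0]],[1,[0,0,0.004],[0,0,0]],[1,[0,0,0.004],[0,0,0]]]'
```

```text
time: 3.1
tool_pos: [0.5081, 0.0886, 0.0752]
ee_rot: [3.137, -0.002, 1.602]
wrist_force: [-3.6, 2.4, 8.1]
width: 0.0003
finger_force: 3.6
time: 3.7
tool_pos: [0.5082, 0.0873, 0.0448]
ee_rot: [3.138, 0.0, 1.601]
wrist_force: [2.6, 0.1, 1.7]
width: 0.0005
finger_force: 0.5
```

```bash
python3 -m crank '[[1,[0,0,0.004],[0,0,0]],[1,[0,0,0.004],[0,0,0]],[1,[0,0,0.003],[0,0,0]],[1,[0,0,0],[0,0,0]],[1,[0,0,0],[0,0,0]]]'; python3 - <<'E'
from bench import vision
import cv2,numpy as np
s=vision.snapshot("side"); cv2.imwrite("pics/side1.png",cv2.resize(s["color"][90:330,240:480,::-1],None,fx=2.4,fy=2.4)); np.savez("side1.npz",**s)
E
```

```text
time: 4.2
tool_pos: [0.5063, 0.0867, 0.0332]
ee_rot: [-3.141, 0.001, 1.601]
wrist_force: [-3.2, 0.0, 6.2]
width: 0.0003
finger_force: 3.3
```

View pics/side1.png

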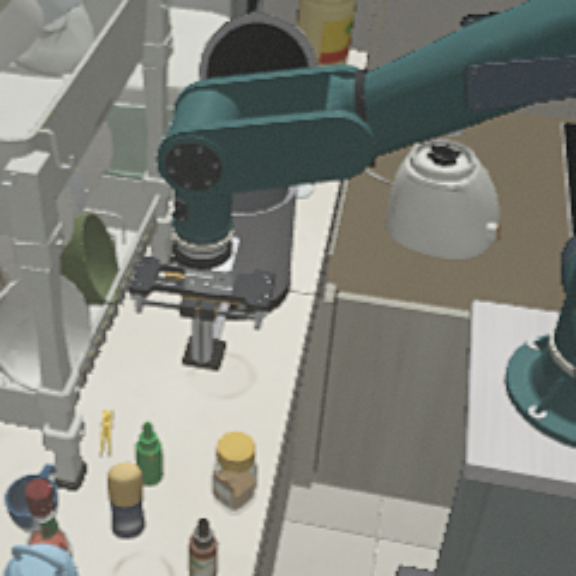

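Picture: the lid stands open behind the mouth at (255,50) in the crop, and the pedal pad is down at (203,355). I'll back off and go to the dropper bottle.

```bash
python3 -m crank '[[1,[0,0,-0.01],[0,0,0]],[1,[0,0,-0.03],[0,0,0]],[1,[0,0,-0.045],[0,0,0]],[1,[0,0,-0.045],[0,0,0]],[1,[0,0,-0.045],[0,0,0]],[0.3,[0.03,0,-0.02],[0,0,0]],[0.3,[0.045,-0.01,0],[0,0,0]],[0.3,[0.045,-0.01,0],[0,0,0]]]'; python3 -m crank '[[0.3,[0.045,-0.01,0],[0,0,0]],[0.3,[0.045,-0.01,0],[0,0,0]],[0.3,[0.045,-0.01,0],[0,0,0]],[0.3,[0.045,-0.01,0],[0,0,0]],[0.3,[0,0,0],[0,0,0]],[0.3,[0,0,0],[0,0,0]]]'; python3 - <<'E'
from h import *
from bench import vision
np.set_printoptions(precision=3,suppress=True)
s=vision.snapshot("side"); np.savez("side2.npz",**s); W=cloud(s)
cv2.imwrite("pics/side2.png",cv2.resize(s["color"][60:350,190:450,::-1],None,fx=2,fy=2))
m=(abs(W[...,0]-.433)<.04)&(abs(W[...,1]-.391)<.04)&(W[...,2]>.015)&(W[...,2]<.11)
p=W[m];print(len(p),p.min(0),p.max(0))
m=(abs(W[...,0]-.503)<.1)&(W[...,1]<-.1)&(W[...,1]>-.35)&(W[...,2]>.2)&(W[...,2]<.4)
p=W[m];print(len(p),p.min(0),p.max(0))
E
```

```text
time: 5.05
tool_pos: [0.4835, 0.2074, 0.229]
ee_rot: [3.139, -0.001, 1.599]
wrist_force: [0.6, 0.1, -1.4]
width: 0.0211
finger_force: 0.0
time: 5.65
tool_pos: [0.4372, 0.3857, 0.2269]
ee_rot: [-3.141, 0.001, 1.603]
wrist_force: [0.1, -0.8, -0.1]
width: 0.0653
finger_force: 0.0
247 [0.418 0.38  0.015] [0.451 0.407 0.102]
661 [ 0.423 -0.275  0.3  ] [ 0.603 -0.105  0.4  ]
```

View pics/side2.png

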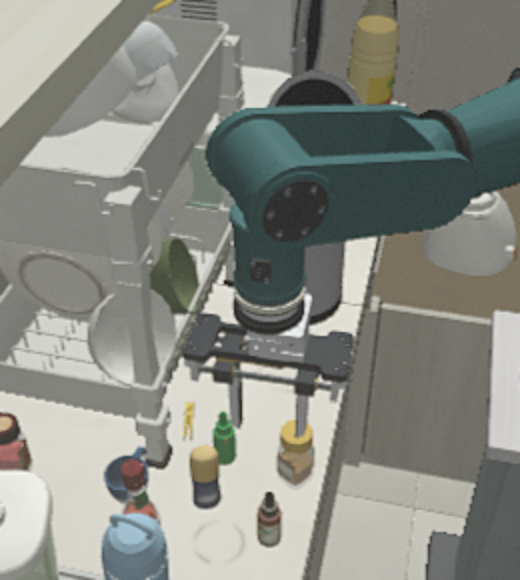

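The picture shows the lid still open, with the hand above the dropper bottle at (268,520). I'll descend and grip.

```bash
python3 -m crank '[[0.3,[0.005,-0.003,0.04],[0,0,0]],[0.3,[0,0,0.04],[0,0,0]],[0.3,[0,0,0.04],[0,0,0]],[0.3,[0,0,0.03],[0,0,0]],[0.3,[0,0,0.025],[0,0,0]],[0.3,[0,0,0.02],[0,0,0]],[0.3,[0,0,0.003],[0,0,0]],[0.3,[0,0,0],[0,0,0]]]'; python3 -m crank '[[0.8,[0,0,0],[0,0,0]],[0.8,[0,0,0],[0,0,0]],[0.8,[0,0,0],[0,0,0]],[0.8,[0,0,0],[0,0,0]],[0.8,[0,0,0],[0,0,0]],[0.8,[0,0,0],[0,0,0]]]'
```

```text
time: 6.5
tool_pos: [0.435, 0.3888, 0.0294]
ee_rot: [-3.141, 0.001, 1.599]
wrist_force: [0.0, 0.4, 0.8]
width: 0.0659
finger_force: 0.0
time: 7.1
tool_pos: [0.4347, 0.3906, 0.03]
ee_rot: [3.141, -0.001, 1.601]
wrist_force: [-0.3, 0.6, 0.9]
width: 0.0315
finger_force: 30.0
```

```bash
python3 -m crank '[[0.8,[0,0,-0.02],[0,0,0]],[0.8,[0,0,-0.04],[0,0,0]],[0.8,[0,0,-0.045],[0,0,0]],[0.8,[0,0,-0.045],[0,0,0]],[0.8,[0,0,-0.045],[0,0,0]],[0.8,[0,0,-0.045],[0,0,0]],[0.8,[0,0,-0.02],[0,0,0]],[0.8,[-0.037,0.004,0],[0,0,0]]]'; python3 -m crank '[[0.8,[-0.037,0.004,0],[0,0,0]],[0.8,[-0.037,0.004,0],[0,0,0]],[0.8,[-0.037,0.004,0],[0,0,0]],[0.8,[-0.037,0.004,0],[0,0,0]],[0.8,[-0.037,0.004,0],[0,0,0]],[0.8,[-0.037,0.004,0],[0,0,0]],[0.8,[-0.037,0.004,0],[0,0,0]],[0.8,[-0.037,0.004,0],[0,0,0]]]'; python3 -m crank '[[0.8,[-0.037,0.004,0],[0,0,0]],[0.8,[-0.037,0.004,0],[0,0,0]],[0.8,[-0.037,0.004,0],[0,0,0]],[0.8,[-0.037,0.005,0],[0,0,0]],[0.8,[0,0,0],[0,0,0]],[0.8,[0,0,0],[0,0,0]],[0.8,[0,0,0],[0,0,0]]]'; python3 - <<'E'
from h import *
from bench import vision
a=vision.snapshot("side"); b=vision.snapshot("top")
cv2.imwrite("pics/both3.png",np.hstack([cv2.resize(a["color"][60:260,230:430,::-1],(400,400)),cv2.resize(b["color"][120:270,270:420,::-1],(400,400))]))
E
```

```text
time: 7.9
tool_pos: [0.4401, 0.3566, 0.2936]
ee_rot: [3.135, -0.006, 1.606]
wrist_force: [0.7, -0.6, -0.3]
width: 0.0316
finger_force: 30.0
time: 8.7
tool_pos: [0.4803, 0.0571, 0.2892]
ee_rot: [-3.141, -0.0, 1.601]
wrist_force: [-0.5, 0.4, -0.7]
width: 0.0316
finger_force: 30.0
time: 9.4
tool_pos: [0.5018, -0.0881, 0.2894]
ee_rot: [-3.141, -0.001, 1.602]
wrist_force: [-0.8, -0.6, 0.0]
width: 0.0316
finger_force: 30.0
```

View pics/both3.png

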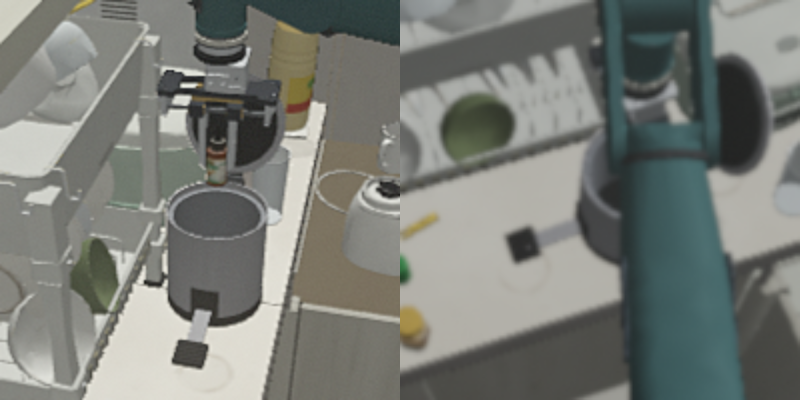

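The left panel shows the bottle over the open mouth (216,165). The right panel shows the arm clear of the open lid (740,115). I'll lower it.

```bash
python3 -m crank '[[0.8,[0,0,0.03],[0,0,0]],[0.8,[0,0,0.035],[0,0,0]],[0.8,[0,0,0.035],[0,0,0]],[0.8,[0,0,0.03],[0,0,0]],[0.8,[0,0,0.025],[0,0,0]],[0.8,[0,0,0.017],[0,0,0]],[0.8,[0,0,0],[0,0,0]],[0.8,[0,0,0],[0,0,0]]]'; python3 -m crank '[[0.4,[0,0,0],[0,0,0]],[0.4,[0,0,0],[0,0,0]],[0.4,[0,0,0],[0,0,0]],[0.4,[0,0,0],[0,0,0]],[0.4,[0,0,0],[0,0,0]],[0.4,[0,0,0],[0,0,0]],[0.4,[0,0,0],[0,0,0]],[0.4,[0,0,0],[0,0,0]]]'
```

```text
time: 10.3
tool_pos: [0.5021, -0.0882, 0.118]
ee_rot: [3.141, -0.0, 1.602]
wrist_force: [0.2, -0.6, -0.6]
width: 0.0318
finger_force: 30.0
time: 11.1
tool_pos: [0.5019, -0.0889, 0.1174]
ee_rot: [-3.142, -0.0, 1.601]
wrist_force: [-0.3, -0.0, 0.6]
width: 0.0565
finger_force: 0.0
```

```bash
python3 -m crank '[[0.4,[0,0,-0.03],[0,0,0]],[0.4,[0,0,-0.045],[0,0,0]],[0.4,[0,0,-0.045],[0,0,0]],[0.4,[0,0,-0.045],[0,0,0]],[0.2,[0.02,0,-0.02],[0,0,0]],[0.2,[0.04,0,0],[0,0,0]],[0.2,[0.04,0,0],[0,0,0]],[0.2,[0.04,0,0],[0,0,0]]]'; python3 -m crank '[[0.15,[0.028,0.008,0],[0,0,0]],[0.15,[0,0,0],[0,0,0]],[0.15,[0,0,0],[0,0,0]]]';python3 - <<'E'
from h import *
from bench import vision
a=vision.snapshot("side"); b=vision.snapshot("top")
for s,(u0,u1,v0,v1) in ((a,(305,345,218,250)),(b,(303,330,196,225))):
    c=s["color"].max(2); m=np.zeros_like(c); m[v0:v1,u0:u1]=(c[v0:v1,u0:u1]<85)
    cs=max(cv2.findContours(m,cv2.RETR_EXTERNAL,cv2.CHAIN_APPROX_NONE)[0],key=cv2.contourArea)
    p=np.array([ray(s,*q,0.033)[:2] for q in cs[:,0]])*1000
    print(cv2.boundingRect(cs),cv2.minAreaRect(p.astype(np.float32)))
cv2.imwrite("pics/both4.png",np.hstack([cv2.resize(a["color"][60:260,230:430,::-1],(400,400)),cv2.resize(b["color"][120:270,270:420,::-1],(400,400))]))
E
```

```text
time: 11.9
tool_pos: [0.4977, 0.0522, 0.3028]
ee_rot: [3.141, -0.0, 1.6]
wrist_force: [0.8, 0.8, -0.6]
width: 0.075
finger_force: 0.0
time: 12.2
tool_pos: [0.5048, 0.0794, 0.3023]
ee_rot: [-3.141, 0.001, 1.602]
wrist_force: [0.3, -0.6, -0.2]
width: 0.0796
finger_force: 0.0
(316, 230, 18, 14) ((506.0509033203125, 75.94158935546875), (49.571197509765625, 55.224082946777344), 0.4582401216030121)
(310, 196, 20, 29) ((508.7069396972656, 55.92148971557617), (80.97461700439453, 128.39907836914062), 70.86380767822266)
```

View pics/both4.png

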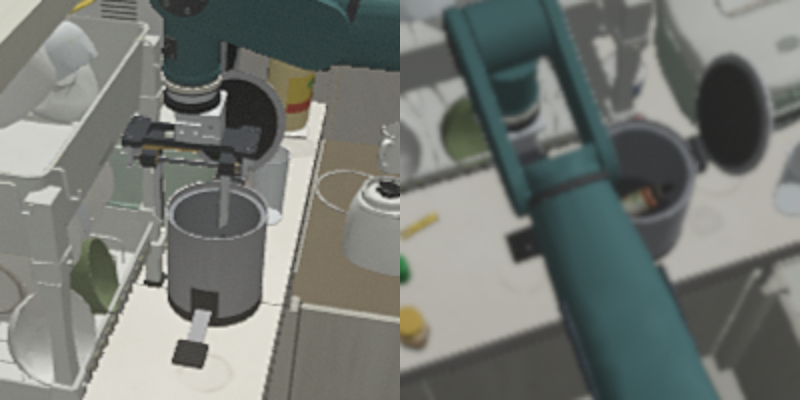

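The right panel shows the bottle lying in the pail (640,200) with the lid still open. The left panel shows the pedal pad free (190,353), centre (0.506, 0.076). I'll descend and pinch it.

```bash
python3 -m crank '[[0.15,[0,0.001,0.042],[0,0,0]],[0.15,[0,0,0.042],[0,0,0]],[0.15,[0,0,0.042],[0,0,0]],[0.15,[0,0,0.042],[0,0,0]],[0.15,[0,0,0.042],[0,0,0]],[0.15,[0,0,0.042],[0,0,0]],[0.15,[0,0,0.02],[0,0,0]],[0.15,[0,0,0.015],[0,0,0]]]'; python3 -m crank '[[0.15,[0,0,0.005],[0,0,0]],[0.15,[0,0,0],[0,0,0]],[0.6,[0,0,0],[0,0,0]],[0.6,[0,0,0],[0,0,0]],[0.6,[0,0,0],[0,0,0]],[0.6,[0,0,0],[0,0,0]],[0.6,[0,0,0],[0,0,0]],[0.6,[0,0,0],[0,0,0]]]'
```

```text
time: 13.1
tool_pos: [0.5043, 0.0777, 0.013]
ee_rot: [-3.138, 0.0, 1.599]
wrist_force: [0.6, -0.2, 0.0]
width: 0.0799
finger_force: 0.0
time: 13.9
tool_pos: [0.5072, 0.0793, 0.0114]
ee_rot: [3.139, -0.0, 1.601]
wrist_force: [1.5, -1.0, 2.4]
width: 0.0539
finger_force: 30.0
```

Gripped at 54 mm. I'll lift at 20 mm/s.

```bash
python3 -m crank '[[0.6,[0,0,-0.002],[0,0,0]],[0.6,[0,0,-0.002],[0,0,0]],[0.6,[0,0,-0.002],[0,0,0]],[0.6,[0,0,-0.002],[0,0,0]],[0.6,[0,0,-0.002],[0,0,0]],[0.6,[0,0,-0.002],[0,0,0]],[0.6,[0,0,-0.002],[0,0,0]],[0.6,[0,0,-0.002],[0,0,0]]]'; python3 -m crank '[[0.6,[0,0,-0.002],[0,0,0]],[0.6,[0,0,-0.002],[0,0,0]],[0.6,[0,0,-0.002],[0,0,0]],[0.6,[0,0,-0.002],[0,0,0]],[0.6,[0,0,-0.002],[0,0,0]],[0.6,[0,0,-0.002],[0,0,0]],[0.6,[0,0,-0.002],[0,0,0]],[0.6,[0,0,-0.002],[0,0,0]]]'
```

```text
time: 14.7
tool_pos: [0.5072, 0.0807, 0.0273]
ee_rot: [3.138, -0.003, 1.6]
wrist_force: [5.6, 2.9, -0.3]
width: 0.0538
finger_force: 30.1
time: 15.5
tool_pos: [0.5072, 0.08, 0.044]
ee_rot: [3.138, -0.002, 1.601]
wrist_force: [3.7, 2.9, 3.7]
width: 0.0539
finger_force: 30.0
```

```bash
python3 -m crank '[[0.6,[0,0,-0.002],[0,0,0]],[0.6,[0,0,-0.002],[0,0,0]],[0.6,[0,0,-0.002],[0,0,0]],[0.6,[0,0,-0.002],[0,0,0]],[0.6,[0,0,-0.001],[0,0,0]],[0.6,[0,0,0],[0,0,0]],[0.6,[0,0,0],[0,0,0]]]'; python3 - <<'E'
from h import *
from bench import vision
a=vision.snapshot("side"); W=cloud(a)
m=(abs(W[...,0]-.503)<.1)&(abs(W[...,1]+.11)<.1)&(W[...,2]>.19)&(W[...,2]<.24);p=W[m];
print(len(p)); A=np.c_[p[:,:2]-[.503,-.11],np.ones(len(p))]; print(np.linalg.lstsq(A,p[:,2],rcond=None)[0],np.percentile(p[:,2],[1,50,99]))
cv2.imwrite("pics/s5.png",cv2.resize(a["color"][60:260,230:430,::-1],(600,600)))
E
```

```text
time: 16.2
tool_pos: [0.5072, 0.079, 0.0529]
ee_rot: [3.138, 0.0, 1.601]
wrist_force: [4.2, 1.2, 5.5]
width: 0.0542
finger_force: 30.0
324
[ 0.26788027 -0.15685829  0.23546142] [0.19061179 0.21797766 0.22471405]
```

View pics/s5.png

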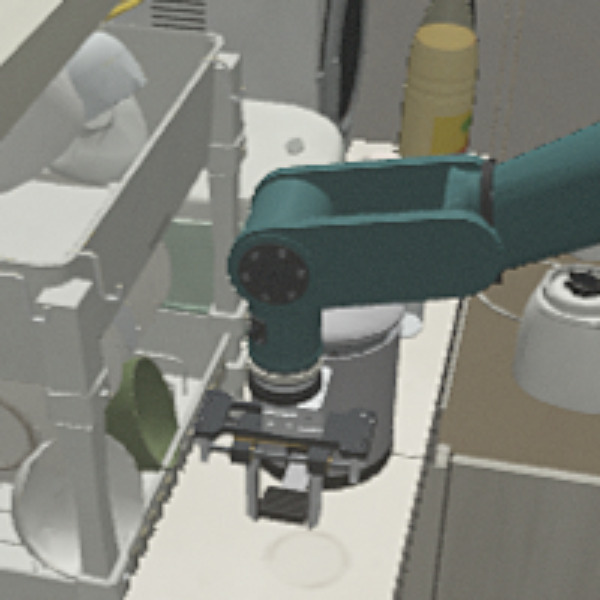

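The lid at (360,330) is nearly shut, and its weight still pushes the pedal up (+5.5 N). I'll ease up in 1 mm steps until the stop shows in the force.

```bash
python3 -m crank '[[0.6,[0,0,-0.001],[0,0,0]],[0.6,[0,0,-0.001],[0,0,0]],[0.6,[0,0,0],[0,0,0]]]'; python3 -m crank '[[0.6,[0,0,-0.001],[0,0,0]],[0.6,[0,0,-0.001],[0,0,0]],[0.6,[0,0,0],[0,0,0]]]'
```

```text
time: 16.55
tool_pos: [0.5071, 0.0787, 0.0547]
ee_rot: [3.139, 0.001, 1.601]
wrist_force: [5.6, 0.6, 6.0]
width: 0.054
finger_force: 30.0
time: 16.85
tool_pos: [0.5071, 0.0788, 0.0548]
ee_rot: [3.139, 0.001, 1.601]
wrist_force: [8.9, 0.9, -3.3]
width: 0.054
finger_force: 30.0
```

The stop is reached, with force −3.3 N and no further motion. I'll release, back off and check.

```bash
python3 -m crank '[[0.15,[0,0,0],[0,0,0]],[0.15,[0,0,0],[0,0,0]],[0.15,[0,0,0],[0,0,0]],[0.15,[0,0,0],[0,0,0]],[0.15,[0,0,0],[0,0,0]],[0.15,[0,0,0],[0,0,0]]]'; python3 -m crank '[[0.15,[0,0,-0.02],[0,0,0]],[0.15,[0,0,-0.04],[0,0,0]],[0.15,[0,0,-0.045],[0,0,0]],[0.15,[0,0,-0.045],[0,0,0]],[0.15,[0.04,0,0],[0,0,0]],[0.15,[0.045,0,0],[0,0,0]],[0.15,[0.045,0,0],[0,0,0]],[0.15,[0.03,0,0],[0,0,0]]]'; python3 -m crank '[[0.15,[0,0,0],[0,0,0]],[0.15,[0,0,0],[0,0,0]],[0.15,[0,0,0],[0,0,0]],[0.15,[0,0,0],[0,0,0]]]'; python3 - <<'E'
from h import *
from bench import vision
b=vision.snapshot("top");a=vision.snapshot("side")
for n,s,v in(("top",b,slice(0,400)),("side",a,slice(0,400))):
  for k,s_ in(("before",load(n+"0.npz")),("now",s)):
    W=cloud(s_); m=(np.hypot(W[...,0]-.503,W[...,1]+.112)<.08)&(W[...,2]>.19)&(W[...,2]<.4);p=W[m]
    print(n,k,len(p),np.percentile(p[:,2],[2,50,98]).round(4) if len(p) else "",np.linalg.lstsq(np.c_[p[:,:2],np.ones(len(p))],p[:,2],rcond=None)[0].round(3) if len(p)>9 else "")
cv2.imwrite("pics/both6.png",np.hstack([cv2.resize(a["color"][130:340,230:440,::-1],(400,400)),cv2.resize(b["color"][120:270,230:380,::-1],(400,400))]))
E
```

```text
time: 17.45
tool_pos: [0.5055, 0.0792, 0.0553]
ee_rot: [-3.141, 0.0, 1.601]
wrist_force: [0.3, 0.4, 0.7]
width: 0.08
finger_force: 0.0
time: 18.25
tool_pos: [0.5005, 0.2416, 0.2056]
ee_rot: [-3.142, -0.001, 1.603]
wrist_force: [-0.0, -0.7, -0.3]
width: 0.0797
finger_force: 0.0
time: 18.65
tool_pos: [0.5013, 0.2379, 0.2056]
ee_rot: [3.141, 0.0, 1.599]
wrist_force: [-0.1, -0.2, 0.1]
width: 0.0796
finger_force: 0.0
top before 1192 [0.2024 0.2105 0.2177] [ 0.014 -0.001  0.203]
top now 1195 [0.2029 0.2104 0.2177] [0.011 0.006 0.205]
side before 1020 [0.204  0.209  0.2136] [-0.001 -0.004  0.209]
side now 790 [0.2043 0.2094 0.2133] [0.022 0.003 0.199]
```

View pics/both6.png

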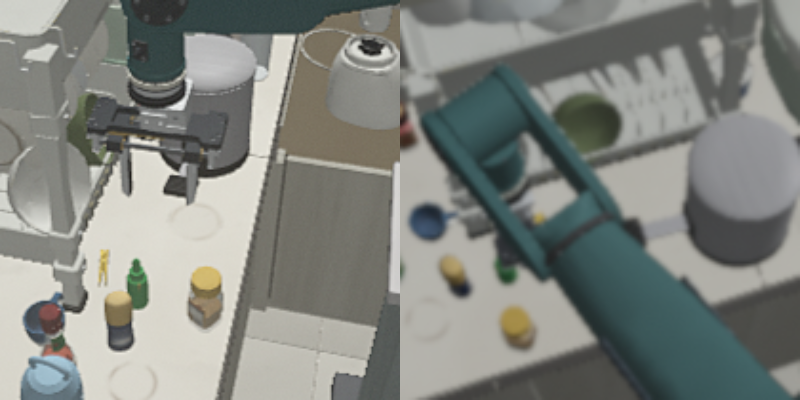

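The lid is shut (right panel, 745,160), with the same heights as at the start. The bystanders stand where they were and the hand is clear, so I'm handing in.

```bash
python3 -c "
from bench import robot; print(robot.close_job())"
```

```text
the job is handed in; nothing more can be done
None
```

I pressed the pedal until the lid stayed open, dropped the brown dropper bottle in the pail, and eased the pedal back up so the lid shut. The job is handed in at about 19 s, with no verdict returned. In the last pictures the lid was shut, the hand was clear, and spice_jar and small_bottle stood in place; flask_blue, sauce_bottle, beaker and flask_pink were not measured again.

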